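# Scan the cycler's label, then hold the scanner over the carton's label

## Task

Book the larger of the two cartons to the dialysis cycler with the bar-code scanner: lift the scanner out of its dock, carry it over the bottles and boxes and hold it still for a second over the label on the cycler's front deck, then take it over the label on top of the larger carton and finish there, still holding it in the air. For each reading keep the scanner upright with its window about 3 cm above the middle of the label and the wide side of its nose along the label's long side. The scanner must not touch the cycler, the cartons or anything else on the way, and nothing on the table may be bumped or shifted.

Things in the scene. Friction and masses are not known exactly. Their poses are not given: they have to be found in the camera images.
- scanner: Cordless bar-code scanner, light grey, 130 mm tall, 0.16 kg, nose-down in the dock. Origin: centre of its underside (window); z up along the handle. Nose 30 mm (x) by 70 mm (y), z 0 to 30; neck 28 by 50 mm up to z 45; above it, to z 130, an upright flat-sided handle 26 mm (x) by 32 mm (y). It reads along its y axis, the wide way of the nose; half a turn about z makes no difference.
- scanner_window (a point): Middle of the scanner's window, on the underside of its nose (the scanner's origin).
- dock: Black charging dock fixed to the table, base 100 mm (x) by 110 mm (y) by 14 mm. Origin: centre of its underside. The scanner's nose stands loosely (2 mm of play all round) in a pocket with its floor 14 mm and its rim 38 mm above the table, and lifts straight up and out. Scanner and dock have the same axes at the start.
- cycler: White dialysis cycler at the back left, 380 mm (x) by 490 mm (y) by 180 mm high, fixed. Origin: on the table right below its label, 30 mm behind its front face, 115 mm from its right (-y) and 375 mm from its left side; the front, with display and blue door, faces -x. On top an open heater pan, and in front of the pan a flat deck 75 mm wide at 180 mm height.
- cycler_label (a point): Middle of the bar-code label on the cycler's front deck, at the label's surface, 181 mm above the table. White label 34 mm (x) by 68 mm (y), axes those of the cycler; the row of bars extends along y, its long side.
- carton: The larger of two cardboard cartons, 150 mm (x) by 130 mm (y) by 85 mm high, 1.4 kg, loose. Origin: centre of its underside. It stands in either of the two carton places.
- carton_label (a point): Middle of the bar-code label on top of the larger carton, at the label's surface (86 mm above the table), 30 mm towards -x and 20 mm towards +y of the carton's centre in the carton's axes. White label 34 mm (x) by 68 mm (y); the row of bars extends along y, its long side.
- small_carton: The smaller cardboard carton, 100 mm (x) by 80 mm (y) by 60 mm high, with a label of its own that is not to be read. Origin: centre of its underside.
- bottle: White plastic bottle of 60 mm diameter, 150 mm tall, standing between the dock and the cartons. Origin: centre of its underside.
- jar: Clear jar with steel lid, 70 mm diameter, 100 mm tall. Origin: centre of its underside.
- gallipot: Small steel cup, 70 mm diameter, 45 mm tall. Origin: centre of its underside.
- tape_roll: Roll of tape lying flat, 60 mm diameter, 25 mm tall. Origin: centre of its underside.
- glove_box: White box of gloves, 120 mm (x) by 220 mm (y) by 75 mm. Origin: centre of its underside.
- tray: Steel instrument tray, 100 mm (x) by 200 mm (y) by 30 mm. Origin: centre of its underside.
- clamp: Blue plastic tubing clamp, 50 by 18 by 20 mm, lying in the tray. Origin: centre of its underside.
There are look-alikes about, which are no part of the job. Leave any black or pink look-alike of the carton alone.

How it is judged:
On the way:
1. the scanner is held still over the cycler's label: upright, along the label, its window 15 to 45 mm above it and within 12 mm of its middle, for half a second (horizontal distance between scanner_window and cycler_label below 0.012 m and z of scanner_window in the frame of cycler_label between 0.015 and 0.045 m and angle between scanner's own z axis and vertical below 0.12 rad and angle between the y axis of scanner and the y axis of cycler, either way round below 0.15 rad and contact force between the fingers and scanner above 1 N and linear speed of scanner below 0.02 m/s), for 0.5 s.
At the end, for the whole second after the job is handed in: The scanner hangs still in the gripper over the larger carton's label and touches nothing else: window within 12 mm sideways of the label's middle and 15 to 45 mm above it, upright within 0.12 rad, its wide (y) axis along the label's long side within 0.15 rad, held by the fingers (horizontal distance between scanner_window and carton_label below 0.012 m and z of scanner_window in the frame of carton_label between 0.015 and 0.045 m and angle between scanner's own z axis and vertical below 0.12 rad and angle between the y axis of scanner and the y axis of carton, either way round below 0.15 rad and contact force between the fingers and scanner above 1 N and linear speed of scanner below 0.02 m/s and contact force between scanner and carton below 0.3 N and contact force between scanner and small_carton below 0.3 N and contact force between scanner and cycler below 0.3 N and contact force between scanner and dock below 0.3 N); the arm keeps its last pose, push and grip.
It fails at once if the scanner touches the cycler, a carton or another thing on the table (contact force between scanner and cycler above 0.5 N or contact force between scanner and bottle above 0.5 N or contact force between scanner and jar above 0.5 N or contact force between scanner and gallipot above 0.5 N or contact force between scanner and tape_roll above 0.5 N or contact force between scanner and glove_box above 0.5 N or contact force between scanner and tray above 0.5 N or contact force between scanner and clamp above 0.5 N or contact force between scanner and small_carton above 0.5 N or contact force between scanner and carton above 0.5 N).
It fails at once if the arm or gripper bumps the cycler or the dock (over 5 N) (contact force between any of the arm, the fingers and cycler above 5 N or contact force between any of the arm, the fingers and dock above 5 N).
It fails at once if a carton or bystander is shifted by more than 15 mm (distance of any of bottle, jar, gallipot, tape_roll, glove_box, tray, clamp, small_carton, carton from where it was at the start of the episode above 0.015 m).
It also fails if it takes over 61 s, if anything falls off the work surface, if the arm or the gripper's body presses on something with over 40 N, if the wrist force passes 120 N, or if a joint passes its speed limit or range.

## Robot

A 6-joint arm with a two-finger parallel gripper is mounted at the origin on the work surface. World frame = base frame: x ahead of the robot, y to its left, z up, the work surface at z = 0. Lengths are in m, angles in rad, forces in N, time in s.
With the tool pointing down it reaches from about 0.3 to 0.825 m from the base axis. Payload 5.4 kg.
Tool frame: the origin (TCP) lies at the very end of the fingers, on their centre line; the grasp point (between the pads) lies 19 mm behind it; z points along the fingers, y is the line along which they close (so a half turn about z gives the same grasp; the last joint's range is limited). The gripper opens to 92 mm and grips with 3 to 60 N. Pads are 20 mm wide; open, the fingers measure 128 mm over their backs; the gripper's body (75 mm by 189 mm) begins 69 mm behind the grasp point.
Start: joints at [-1.386, 0.158, 1.597, -0, 1.386, -0.21], TCP at [0.221, -0.531, 0.215] pointing down, gripper open.
Joint ranges: [-2.91, 2.91], [-0.94, 2.29], [0.18, 2.7], [-1.29, 4.43], [0.17, 2.64], [-3, 3]. Speed limits (rad/s): [2.57, 2.57, 3.14, 3.14, 3.14, 3.14].

## Interface

Orientations are given as a unit quaternion [w, x, y, z].
In Python, from station import bot gives the robot as it stands. The module is installed in compiled form; this text tells all that it offers. Calls block until the motion is done:
- bot.move_pose(position, orientation): joint-space move of the TCP to a pose.
- bot.servo_line(position, orientation=None, max_speed=0.15, f_stop=None): straight line of the TCP; orientation=None keeps the orientation; max_speed is the mean speed in m/s. With f_stop (N) it stops when the force on the tool has changed by that much, and returns True; else False.
- bot.movej(angles): joint-space move.
- bot.gripper_to(opening, force=None): finger opening in m; force is the grip in N (None keeps the last); returns when the fingers have stopped.
- bot.wait(seconds).
- bot.inverse_kinematics(position, orientation): joint angles nearest the present ones, or None.
- bot.state(): the state.
- bot.capture(name): name is "scene" or "side" or "wrist"; returns a dict with "color" (420x560x3 uint8, red, green, blue), "K" (3x3 intrinsics, pixels), "extrinsics" (4x4, takes a point from camera to world coordinates). Camera axes: x right, y up, looking along -z (the intrinsics and any distortion apply to the point x, -y, -z); pixel columns grow to the right and rows downward; lengths in m; the calibration is good to about 2 mm. A picture is of the moment at which its call begins. There is no depth.
A pose or a line that the arm cannot do raises bot.Unreachable and nothing moves.
- bot.finish_job(): hands the job in; it is judged then, once.
The state is a dict: "t": time; "joints": joint angles; "joint_velocities": joint speeds; "joint_efforts": joint torques, N m; "ee_pos": TCP position; "eef_rot": TCP orientation; "ft_force": force on the tool from outside, world axes, zero at the start; "moment": the same for the moment, N m; "width": finger opening in m; "grip_force": force on a finger pad.
Only numpy, scipy, OpenCV 4.12 (cv2) and the standard library are available. Lean on these libraries where they do the work, as an engineer would, in place of code of your own. Each camera call takes 0.05 s, during which the arm holds its last target. There are 200 camera calls.

## Working session

There is one attempt and no reset: what is moved stays moved. The work goes in short steps, each a Python script; the robot and the scene stay as the last script left them, time stands still between calls to the robot, and variables do not carry over. Pictures are saved under pics/ and viewed, at most 10 in all, crops included, and the job is handed in when it is done.

```bash
mkdir -p pics; cat > h.py <<'E'
import numpy as np, cv2
from station import bot
def snap(n,f):
    c=bot.capture(n); cv2.imwrite(f'pics/{f}.png',c['color'][:,:,::-1]); np.savez(f'pics/{f}.npz',**{k:np.array(v) for k,v in c.items() if k in('color','K','extrinsics')})
    print(n,[k for k in c]); return c
def ray(c,uv):
    K=np.array(c['K']);E=np.array(c['extrinsics'])
    d=np.linalg.inv(K)@np.array([uv[0],uv[1],1.]); d=np.array([d[0],-d[1],-d[2]])
    return E[:3,3],E[:3,:3]@d
def onplane(c,uv,z):
    o,d=ray(c,uv); return o+d*(z-o[2])/d[2]
def proj(c,p):
    K=np.array(c['K']);E=np.array(c['extrinsics']); q=E[:3,:3].T@(np.array(p)-E[:3,3]); q=np.array([q[0],-q[1],-q[2]]); q=K@q; return q[:2]/q[2]
E
python3 - <<'E'
from h import *
for n in('scene','side','wrist'):
    c=snap(n,n+'0'); print(np.round(c['K'],1).tolist(),np.round(c['extrinsics'],3).tolist())
s=bot.state();print(s['eef_rot'],s['t'],s['width'])
E
```

```text
scene ['color', 'K', 'extrinsics']
[[507.7, 0.0, 280.4], [0.0, 507.7, 200.5], [0.0, 0.0, 1.0]] [[0.881, -0.363, 0.305, 0.86], [0.474, 0.67, -0.572, -0.712], [0.004, 0.648, 0.762, 1.001], [0.0, 0.0, 0.0, 1.0]]
side ['color', 'K', 'extrinsics']
[[420.1, 0.0, 282.6], [0.0, 420.1, 209.0], [0.0, 0.0, 1.0]] [[-0.986, 0.114, -0.121, 0.39], [-0.166, -0.705, 0.69, 0.686], [-0.006, 0.7, 0.714, 0.929], [0.0, 0.0, 0.0, 1.0]]
wrist ['color', 'K', 'extrinsics']
[[315.0, 0.0, 280.4], [0.0, 315.0, 212.8], [0.0, 0.0, 1.0]] [[0.385, 0.884, 0.265, 0.295], [-0.923, 0.37, 0.109, -0.499], [-0.002, -0.287, 0.958, 0.384], [0.0, 0.0, 0.0, 1.0]]
[-7.21439130e-04  9.80580815e-01  1.96114114e-01 -6.36397812e-06] 0.15 0.09184195188356663
```

View pics/scene0.png

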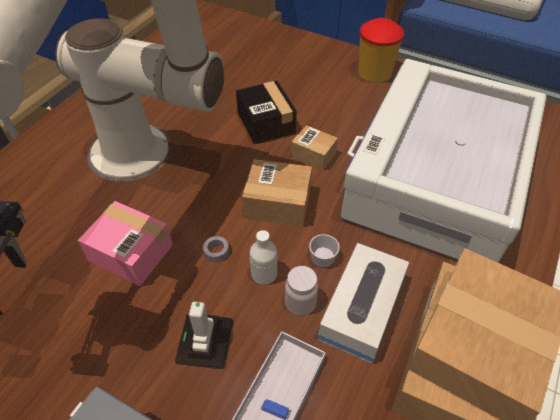

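View pics/side0.png

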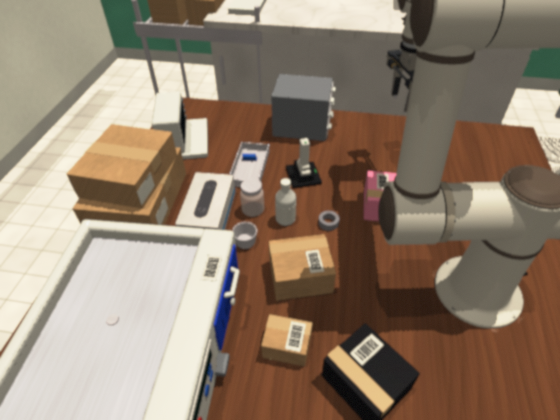

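View pics/wrist0.png

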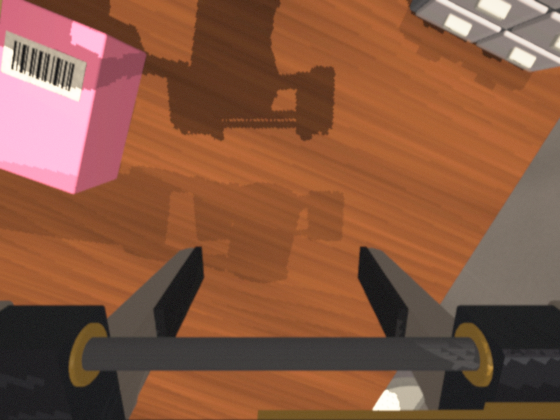

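The scene view shows the scanner at (200,330), bottle (263,258), larger carton label (267,173), small carton (315,147) and cycler label (373,143). In the side view the cycler label is at (211,267), the carton label at (315,262) and the scanner at (304,155). The wrist view shows only the pink decoy.

```bash
python3 - <<'E'
import numpy as np, cv2
from h import onplane
L=lambda f:np.load(f'pics/{f}.npz')
sc,si=L('scene0'),L('side0')
cr=[]
for c,(u,v) in((sc,(203,335)),(sc,(373,145)),(sc,(268,173)),(si,(304,165)),(si,(211,267)),(si,(314,262))):
    r=30
    k=c['color'][v-r:v+r,u-r:u+r,::-1]
    cr.append(cv2.resize(k,(260,260),interpolation=cv2.INTER_CUBIC))
cv2.imwrite('pics/m.png',np.vstack([np.hstack(cr[:3]),np.hstack(cr[3:])]))
for n,c,uv,z in(('cyc',sc,(373,143.5),.181),('cyc',si,(211,267),.181),('cart',sc,(267,173.5),.086),('cart',si,(315,262),.086),('top',sc,(198,305),.144),('top',si,(304.5,141),.144),('bottle',sc,(263,236),.15),('bottle',si,(286,182),.15)):
    print(n,np.round(onplane(c,uv,z),3))
E
```

```text
cyc [0.64  0.162 0.181]
cyc [0.642 0.165 0.181]
cart [0.424 0.036 0.086]
cart [0.422 0.042 0.086]
top [ 0.504 -0.37   0.144]
top [ 0.505 -0.375  0.144]
bottle [ 0.534 -0.176  0.15 ]
bottle [ 0.53  -0.171  0.15 ]
```

View pics/m.png

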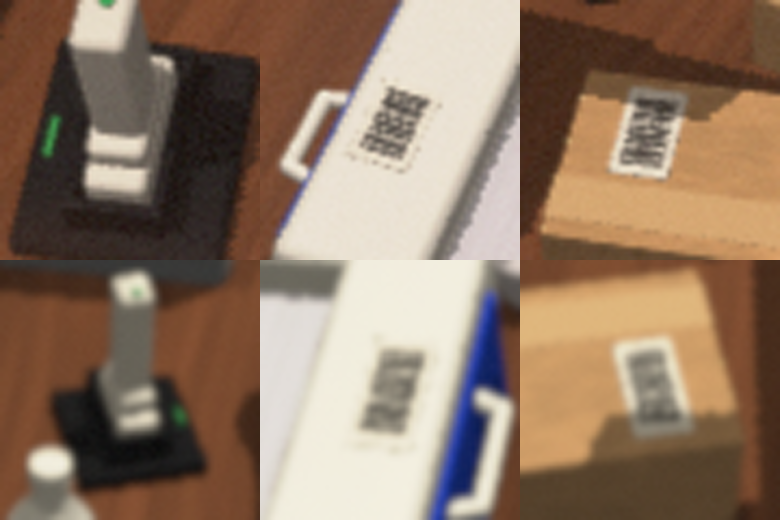

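Both views agree to within about 6 mm. Next come the orientations, taken from edges in these crops (scale 13/3).

```bash
python3 - <<'E'
import numpy as np
from h import *
L=lambda f:np.load(f'pics/{f}.npz')
sc,si=L('scene0'),L('side0')
def e(n,c,ctr,tile,a,b,z):
    f=lambda p:(np.array(p)-np.array(tile)*260)/260*60+np.array(ctr)-30
    A,B=[onplane(c,f(p),z)[:2] for p in(a,b)]
    d=B-A;print(n,np.round(A,3),np.round(B,3),'len',np.linalg.norm(d).round(3),'deg',np.degrees(np.arctan2(d[1],d[0])).round(1)%180)
D=(203,335);
e('dock left sc',sc,D,(0,0),(10,250),(68,40),.014)
e('dock top sc',sc,D,(0,0),(68,40),(258,60),.014)
e('dock bl si',si,(304,165),(0,1),(52,400),(80,482),.014)
e('dock bot si',si,(304,165),(0,1),(80,482),(205,465),.014)
e('nose sc',sc,D,(0,0),(85,190),(150,197),.044)
e('cart long L sc',sc,(268,173),(2,0),(612,170),(632,88),.086)
e('cart long R sc',sc,(268,173),(2,0),(668,178),(687,95),.086)
e('cart short sc',sc,(268,173),(2,0),(612,170),(668,178),.086)
e('cart long L si',si,(314,262),(2,1),(615,345),(635,437),.086)
e('cart long R si',si,(314,262),(2,1),(670,337),(692,427),.086)
e('cyc edge sc',sc,(373,145),(1,0),(280,245),(402,0),.18)
e('cyc edge si',si,(211,267),(1,1),(430,520),(488,262),.18)
from scipy.spatial.transform import Rotation as R
for p in((.504,-.372,.21),(.641,.164,.29),(.423,.039,.19)):
  o=[]
  for y in range(0,360,15):
    q=(R.from_euler('z',y,degrees=True)*R.from_quat([1,0,0,0])).as_quat()[[3,0,1,2]]
    j=bot.inverse_kinematics(p,q)
    if j is not None:o.append((y,round(float(j[5]),2)))
  print(p,o)
E
```

```text
dock left sc [ 0.483 -0.447] [ 0.445 -0.346] len 0.108 deg 110.7
dock top sc [ 0.445 -0.346] [ 0.533 -0.311] len 0.095 deg 21.8
dock bl si [ 0.566 -0.394] [ 0.53  -0.304] len 0.097 deg 111.6
dock bot si [ 0.53  -0.304] [ 0.441 -0.337] len 0.096 deg 20.5
nose sc [ 0.508 -0.416] [ 0.536 -0.405] len 0.03 deg 22.0
cart long L sc [0.421 0.002] [0.399 0.064] len 0.065 deg 109.6
cart long R sc [0.452 0.012] [0.43  0.074] len 0.066 deg 109.2
cart short sc [0.421 0.002] [0.452 0.012] len 0.032 deg 17.6
cart long L si [0.448 0.013] [0.429 0.077] len 0.067 deg 107.0
cart long R si [0.417 0.002] [0.398 0.065] len 0.066 deg 107.0
cyc edge sc [0.624 0.051] [0.608 0.262] len 0.212 deg 94.2
cyc edge si [0.602 0.235] [0.614 0.073] len 0.163 deg 94.4
(0.504, -0.372, 0.21) [(0, 0.74), (15, 0.48), (30, 0.22), (45, -0.04), (60, -0.3), (75, -0.57), (90, -0.83), (105, -1.09), (120, -1.35), (135, -1.61), (150, -1.88), (165, -2.14), (180, -2.4), (195, -2.66), (210, -2.92), (240, 2.84), (255, 2.57), (270, 2.31), (285, 2.05), (300, 1.79), (315, 1.53), (330, 1.27), (345, 1.0)]
(0.641, 0.164, 0.29) [(0, 1.64), (15, 1.38), (30, 1.12), (45, 0.85), (60, 0.59), (75, 0.33), (90, 0.07), (105, -0.19), (120, -0.46), (135, -0.72), (150, -0.98), (165, -1.24), (180, -1.5), (195, -1.76), (210, -2.03), (225, -2.29), (240, -2.55), (255, -2.81), (285, 2.95), (300, 2.69), (315, 2.42), (330, 2.16), (345, 1.9)]
(0.423, 0.039, 0.19) [(0, 1.38), (15, 1.11), (30, 0.85), (45, 0.59), (60, 0.33), (75, 0.07), (90, -0.19), (105, -0.46), (120, -0.72), (135, -0.98), (150, -1.24), (165, -1.5), (180, -1.77), (195, -2.03), (210, -2.29), (225, -2.55), (240, -2.81), (270, 2.95), (285, 2.69), (300, 2.42), (315, 2.16), (330, 1.9), (345, 1.64)]
```

```bash
cat >> h.py <<'E'
from scipy.spatial.transform import Rotation as R
def quat(deg): return (R.from_euler('z',deg+90,degrees=True)*R.from_quat([1,0,0,0])).as_quat()[[3,0,1,2]]
E
python3 - <<'E'
from h import *
q=quat(21.3)
bot.move_pose([.505,-.3725,.26],q)
c=snap('wrist','w1');k=c['color'].copy()
a=np.radians(21.3);ex=np.array([np.cos(a),np.sin(a),0]);ey=np.array([-ex[1],ex[0],0])
for z,hx,hy in((.144,.013,.016),(.014,.05,.055)):
    P=[proj(c,np.array([.505,-.3725,z])+i*hx*ex+j*hy*ey) for i,j in((1,1),(1,-1),(-1,-1),(-1,1))]
    cv2.polylines(k,[np.int32(P)],True,(255,0,0),1); print(np.round(P))
cv2.imwrite('pics/w1o.png',k[:,:,::-1]); print(bot.state()['t'],bot.state()['ee_pos'])
E
```

```text
wrist ['color', 'K', 'extrinsics']
[[296. 192.]
 [295. 225.]
 [268. 225.]
 [268. 192.]]
[[320. 140.]
 [318. 221.]
 [246. 221.]
 [243. 140.]]
1.4417 [ 0.50408775 -0.37334609  0.25967668]
```

View pics/w1o.png

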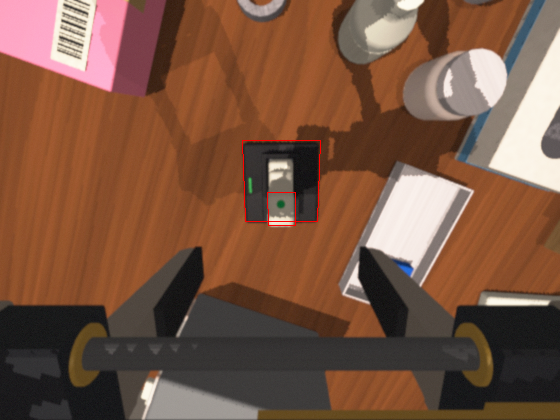

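The prediction fits: the handle top is centred at about (281,209) and the dock outline matches. I'll check the grey box beside the dock, then grasp.

```bash
python3 - <<'E'
from h import *
si=np.load('pics/side0.npz');w=np.load('pics/w1.npz')
for uv in((276,122),(330,135)): print('side base',onplane(si,uv,0).round(3))
for uv in((203,295),(318,327)): print('wrist z0/z.15',onplane(w,uv,0).round(3),onplane(w,uv,.15).round(3))
a=np.radians(21.3)
q=quat(21.3); p=np.array([.505,-.3725,.26])
bot.servo_line([.505,-.3725,.17],q,f_stop=8)
r=bot.servo_line([.505,-.3725,.090],q,max_speed=.06,f_stop=8)
s=bot.state();print(r,s['ee_pos'],s['ft_force'])
if not r:
    bot.gripper_to(0.0,force=25); s=bot.state();print(s['width'],s['grip_force'],s['ft_force'],s['t'])
E
```

```text
side base [ 0.651 -0.674  0.   ]
side base [ 0.436 -0.621 -0.   ]
wrist z0/z.15 [ 0.457 -0.583  0.   ] [ 0.463 -0.483  0.15 ]
wrist z0/z.15 [ 0.645 -0.572  0.   ] [ 0.586 -0.476  0.15 ]
False [ 0.50527383 -0.37276853  0.09054523] [ 0.08373285 -0.59778174  0.25098337]
0.026031841673094167 24.99935120344162 [-0.25971639 -0.13183623  0.47126187] 4.6833
```

```bash
python3 - <<'E'
from h import *
bot.servo_line([.505,-.3725,.16],max_speed=.06)
bot.servo_line([.505,-.3725,.36],max_speed=.12)
s=bot.state();print(s['width'],s['ft_force'],s['t'])
bot.servo_line([.641,.164,.36],quat(4.3),max_speed=.12)
s=bot.state();print(s['width'],s['ee_pos'],s['t'])
cs=[snap('scene','s2'),snap('side','d2'),snap('wrist','w2')]
k=[c['color'][:,:,::-1].copy() for c in cs]
cr=[cv2.resize(k[0][50:190,300:440],(400,400)),cv2.resize(k[1][200-60:330,110:300],(400,400))]
cv2.imwrite('pics/m2.png',np.hstack(cr))
a=np.radians(4.3);ex=np.array([np.cos(a),np.sin(a),0]);ey=np.array([-ex[1],ex[0],0])
P=[proj(cs[2],np.array([.641,.164,.181])+i*.017*ex+j*.034*ey) for i,j in((1,1),(1,-1),(-1,-1),(-1,1))]
cv2.polylines(k[2],[np.int32(P)],True,(0,0,255),1);cv2.imwrite('pics/w2o.png',k[2])
E
```

```text
0.025565114383774956 [ 0.11012948  0.143329   -2.20580736] 7.8167
0.02595594638188927 [0.64099417 0.16386432 0.36000649] 12.575
scene ['color', 'K', 'extrinsics']
side ['color', 'K', 'extrinsics']
wrist ['color', 'K', 'extrinsics']
```

View pics/m2.png

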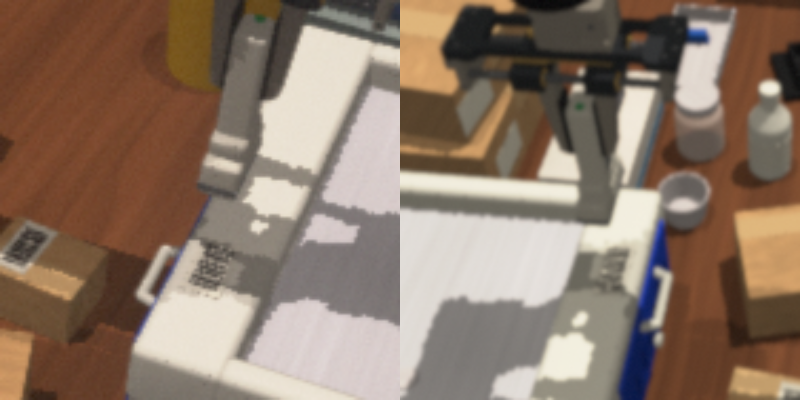

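View pics/w2o.png

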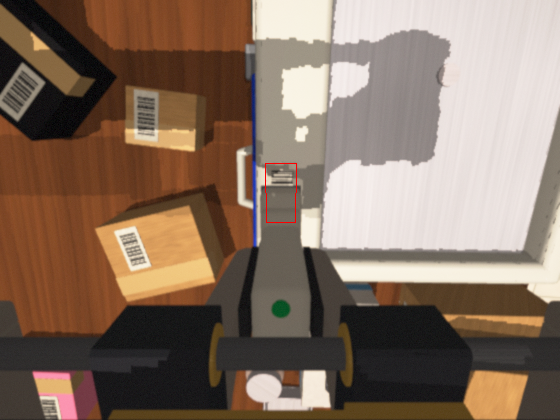

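The scanner is well held (nose at about (375,117) in the scene view) and the label overlay fits in the wrist view. I'll check the tilt and the in-hand pose numerically, then read the label.

```bash
python3 - <<'E'
from h import *
L=lambda f:np.load(f'pics/{f}.npz')
sc,si,w=L('s2'),L('d2'),L('w2')
a=np.radians(4.3);ex=np.array([np.cos(a),np.sin(a),0]);ey=np.array([-ex[1],ex[0],0])
P=lambda c,x,y,z:proj(c,np.array([.641,.1639,.360-.0765+z])+x*ex+y*ey).round(1)
print('scene -x-y bottom',P(sc,-.015,-.035,0),'seen 369.3 114.8; +x-y bottom',P(sc,.015,-.035,0),'seen 382.3 119; top',P(sc,0,0,.13),'seen 391 56.3')
f=lambda u,v:(110+(u-400)*190/400,140+v*190/400)
print('side bottom +y: ',P(si,.015,.035,0),f(580,217),P(si,-.015,.035,0),f(612,220),'top',P(si,0,0,.13),f(578,105))
print('wrist top',P(w,0,0,.13),'seen 281 309; far nose bottom',P(w,-.015,.035,0),P(w,.015,.035,0),'seen (262,187),(299,187)')
bot.servo_line([.641,.164,.288],max_speed=.06)
bot.wait(1.3)
s=bot.state();print(s['ee_pos'],s['width'],s['ft_force'],s['t'])
c=snap('scene','s3');d=snap('side','d3')
cv2.imwrite('pics/m3.png',np.hstack([cv2.resize(c['color'][70:210,300:440,::-1],(400,400)),cv2.resize(d['color'][180:320,130:270,::-1],(400,400))]))
E
```

```text
scene -x-y bottom [368.9 116.4] seen 369.3 114.8; +x-y bottom [382.3 120.2] seen 382.3 119; top [390.3  57.6] seen 391 56.3
side bottom +y:  [193.9 249.1] (195.5, 243.075) [208.9 250.2] (210.7, 244.5) top [195.4 189.1] (194.55, 189.875)
wrist top [281.8 317.4] seen 281 309; far nose bottom [262.4 180.3] [300.2 180.3] seen (262,187),(299,187)
[0.64098766 0.16400412 0.28798275] 0.026035436869415108 [-0.40762636  0.9063169  -1.28686652] 15.375
scene ['color', 'K', 'extrinsics']
side ['color', 'K', 'extrinsics']
```

View pics/m3.png

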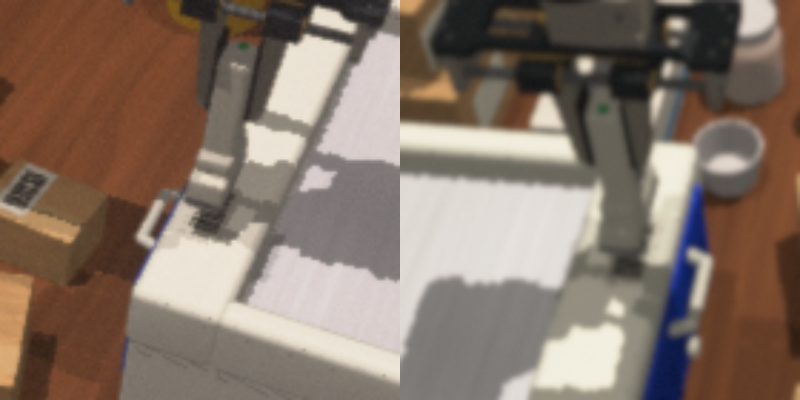

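The numbers hint at a small in-hand tilt. I'll overlay the predicted scanner outline on all three current views.

```bash
python3 - <<'E'
from h import *
cs=[np.load('pics/s3.npz'),np.load('pics/d3.npz'),snap('wrist','w3')]
a=np.radians(4.3);ex=np.array([np.cos(a),np.sin(a),0]);ey=np.array([-ex[1],ex[0],0])
O=np.array([.641,.164,.288-.0765]);out=[]
for c,(u0,v0,n) in zip(cs,((340,70,90),(160,180,120),(200,130,200))):
    S=400/n
    k=cv2.resize(c['color'][v0:v0+n,u0:u0+n,::-1],(400,400),interpolation=cv2.INTER_CUBIC)
    raw=k.copy()
    for z,hx,hy,col in((0,.015,.035,(0,0,255)),(.03,.015,.035,(255,0,255)),(.13,.013,.016,(0,255,255))):
        P=[(proj(c,O+i*hx*ex+j*hy*ey+[0,0,z])-[u0,v0]+.5)*S for i,j in((1,1),(1,-1),(-1,-1),(-1,1))]
        cv2.polylines(k,[np.int32(P)],True,col,1)
    out.append(np.vstack([raw,k]))
im=np.hstack(out); cv2.imwrite('pics/m4.png',cv2.resize(im,(800,533),interpolation=cv2.INTER_AREA))
E
```

```text
wrist ['color', 'K', 'extrinsics']
```

View pics/m4.png

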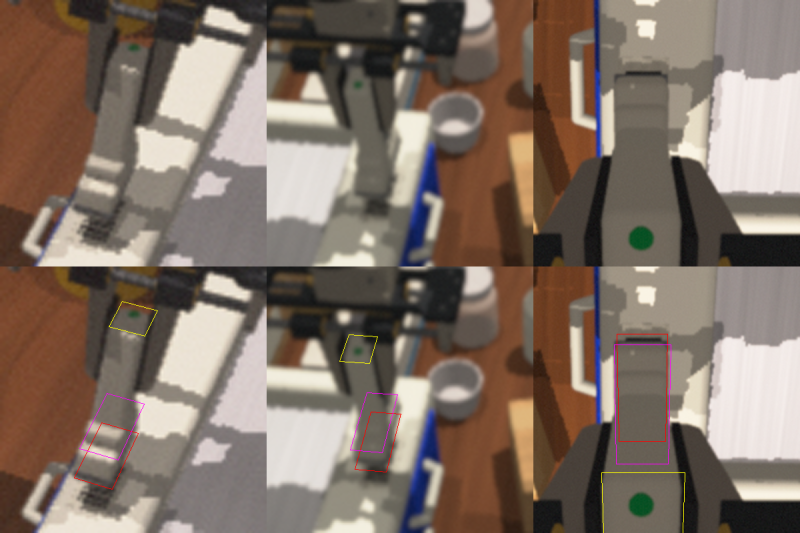

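The overlay agrees in width and height. There may be an offset of about 3 mm toward −y at the nose, and any tilt is well below tolerance. I'll add 2 mm along scanner y, hold briefly again, then go to the carton and check there.

```bash
python3 - <<'E'
from h import *
bot.servo_line([.641,.166,.288],max_speed=.02); bot.wait(1.0)
bot.servo_line([.641,.166,.36],max_speed=.1)
bot.servo_line([.4224,.041,.34],quat(18.2),max_speed=.12)
w=snap('wrist','w5')
bot.servo_line([.4224,.041,.193],max_speed=.07); bot.wait(.8)
s=bot.state();print(s['ee_pos'],s['width'],s['grip_force'],s['ft_force'],s['t'])
a=np.radians(18.2);ex=np.array([np.cos(a),np.sin(a),0]);ey=np.array([-ex[1],ex[0],0])
out=[]
for c,(u0,v0,n),cen in((w,(200,110,200),0),(snap('scene','s5'),(220,100,110),1),(snap('side','d5'),(250,170,130),1)):
    S=400/n
    k=cv2.resize(c['color'][v0:v0+n,u0:u0+n,::-1],(400,400),interpolation=cv2.INTER_CUBIC);raw=k.copy()
    for O,hx,hy,col in(([.423,.039,.086],.017,.034,(255,0,0)),([.4224,.041,.1165],.015,.035,(0,0,255)),([.4224,.041,.1465],.015,.035,(255,0,255)))[:3 if cen else 1]:
        P=[(proj(c,np.array(O)+i*hx*ex+j*hy*ey)-[u0,v0]+.5)*S for i,j in((1,1),(1,-1),(-1,-1),(-1,1))]
        cv2.polylines(k,[np.int32(P)],True,col,1)
    out.append(np.vstack([raw,k]))
cv2.imwrite('pics/m5.png',cv2.resize(np.hstack(out),(800,533),interpolation=cv2.INTER_AREA))
E
```

```text
wrist ['color', 'K', 'extrinsics']
[0.42238148 0.04099195 0.19297534] 0.02572025548466003 24.999139308929443 [-0.41322183 -0.46263958 -1.64077754] 23.0
scene ['color', 'K', 'extrinsics']
side ['color', 'K', 'extrinsics']
```

View pics/m5.png

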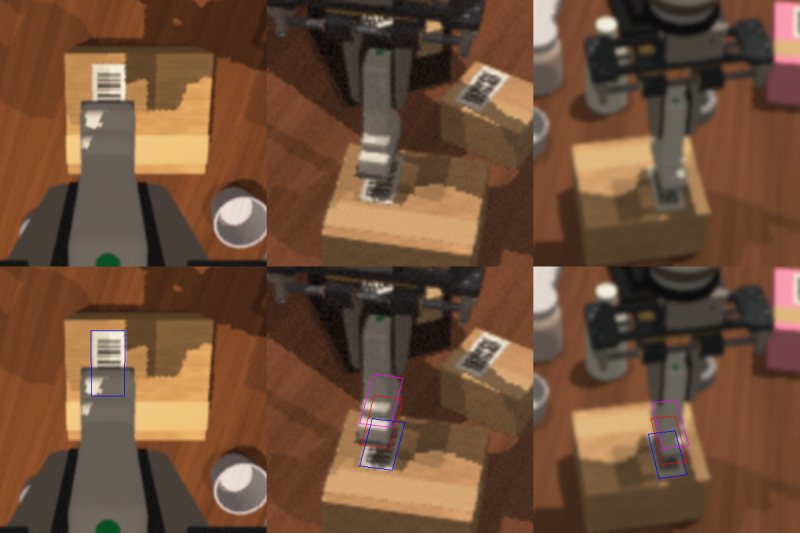

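The label outline matches within about 2 mm in all views, its sides are parallel to the nose, and the scanner hangs clear above it with its outline where predicted. Handing in.

```bash
python3 -c "
from station import bot
bot.wait(.3); print(bot.finish_job())"
```

```text
the job is handed in; nothing more can be done
None
```

I held the scanner over the cycler's label and then over the larger carton's label, where it was still in the gripper, about 3 cm above it, at hand-in after about 23 s; `finish_job()` returned no verdict.

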